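# Turn the plant-tool carousel and hang up the little spade

## Robot

A 6-joint arm with a two-finger parallel gripper is mounted at the origin on the work surface. World frame = base frame: x ahead of the robot, y to its left, z up, the work surface at z = 0. Lengths are in m, angles in rad, forces in N, time in s.
With the tool pointing down it reaches from about 0.4 to 0.825 m from the base axis. Payload 7 kg.
Tool frame: the origin (TCP) lies on the front face of the gripper's body, between the roots of the fingers; the fingertips stand 66 mm ahead of it and the grasp point (between the pads) lies 47 mm ahead of it; z points along the fingers, y is the line along which they close (so a half turn about z gives the same grasp; the last joint's range is limited). The gripper opens to 88 mm and grips with 3 to 60 N. Pads are 19 mm wide; open, the fingers measure 130 mm over their backs; the gripper's body (78 mm by 193 mm) begins 47 mm behind the grasp point.
Start: joints at [-0.978, 0.359, 0.012, 0, -1.224, -0.288], TCP at [0.203, -0.644, 0.292] pointing down, gripper open.
Joint ranges: [-3.07, 3.07], [-1.43, 2.12], [-1.02, 1.25], [-3.03, 1.67], [-3.05, -0], [-3.03, 3.03]. Speed limits (rad/s): [2.39, 2.39, 3.01, 3.14, 3.14, 3.14].

## Interface

Orientations are given as [roll, pitch, yaw] about the fixed x, y, z axes, in that order (R = Rz(yaw) Ry(pitch) Rx(roll)).
In Python, from station import arm gives the robot as it stands. The module is installed in compiled form; this text tells all that it offers.
- The arm moves only by the tool move_arm, never from a script. Its argument "increments" is a list of rows, each an object of numbers: "jaw": the gripper command: -1 is shut, 1 is fully open, values between are in proportion; "dx", "dy", "dz": the shift along the tool's x, y, z in m; "twist": the turn about the tool's z in rad. A call has 1 to 12 rows; each row shifts and turns the commanded pose from where the row before left it, along the tool's axes as they then stand; what a row does not reach is not made up. A row lasts 1/12 s, in which the tool goes at most 41.7 mm and 7.16 degrees, less where a joint would pass 70% of its speed; a pose out of reach is approached as far as the arm can. A call is refused whole if a number of a shift passes 0.0417 or a number of a turn 0.125, either way. A call with a gripper value outside its range is refused whole. The fingers move at their own pace and stop on an object; "force" is the grip in N (left out, the last holds). Time passes only in rows, so rows that do not move let the fingers close. It gives the time, the measured TCP pose, the force, the opening and the grip force at its end, in the units of the state.
- arm.get_state(): the state, without advancing time (a new reading comes with each control period).
- arm.grab_frame(name): name is "side" or "top"; returns the picture (384x512x3 uint8, blue, green, red); there is no depth.
- arm.camera_info(name): a dict with "K" (3x3 intrinsics, pixels), "extrinsics" (4x4, takes a point from camera to world coordinates). Camera axes: x right, y down, z forward; pixel columns grow to the right and rows downward; lengths in m; the calibration is good to about 2 mm. A picture is of the moment at which its call begins. camera_info takes no time and is no camera call.
- arm.job_done(): hands the job in; it is judged then, once.
Trained networks look in the newest picture that a camera, given by its name, has taken for a name from the list of things; names that differ only in an ending like _2 or _b are one class to them, and where a whole thing is asked for, a point or a joint stands for the part that bears it (a point fixed in the world has none). Each returns a list of dicts, best first, with "score" (0 to 1); they miss things now and then, are a little off and sometimes report something else, mostly with a low value. They report only what shows in the picture. A call takes as long as a camera call. They do not tell look-alikes from the thing itself.
- arm.find_in(camera, name): "position" ([x, y, z] in m, in world coordinates, good to about 4 mm: the middle of the surface that is visible of it).
- arm.silhouettes(camera, name): "pixels" (384x512 bool, what is visible of it).
- arm.pinpoint(camera, name): "position" ([x, y, z] in m, in world coordinates, good to about 4 mm: a listed point, or the origin of a listed thing).
The state is a dict: "t": time; "q": joint angles; "qd": joint speeds; "joint_efforts": joint torques, N m; "eef_pos": TCP position; "ee_rot": TCP orientation; "force": force on the tool from outside, world axes, zero at the start; "moment": the same for the moment, N m; "width": finger opening in m; "gripper_force": force on a finger pad.
Only numpy, scipy, OpenCV 4.12 (cv2) and the standard library are available. Lean on these libraries where they do the work, as an engineer would, in place of code of your own. Each camera call takes 0.05 s, during which the arm holds its last target. There are 200 camera calls.

## Task

First turn the plant-tool carousel by its knob until its one empty hook points straight out over the wooden tray at the front of its stand, and let go of the knob. Then draw the little spade straight up out of its wooden block and hang it on that hook by the window in its handle: thread it on and lower it gently until the hook carries it, without pressing, knocking or dropping it, then let go so that it hangs still. Keep the spade upright all along and leave the pot plant, the mug and the trackpad where they are.

Things in the scene. Friction and masses are not known exactly. Their poses are not given: they have to be found in the camera images.
- stand: Fixed stand of the carousel: dark round steel foot (140 across, 12 high), a flat plywood tray (70 square, 10 high) on its front side reaching 120 from the axis, and an upright steel post. Origin: on the post's axis at the desk top. Its -x axis is its front, towards the tray; the tray faces the robot within 20 degrees or so. The stand's pose does not tell the height of the head on the post.
- head_mid (a point): Point on the post's axis, fixed, 180 above the desk: MIDDLE of the range of the head's height. The head rides on a sleeve clamped on the post, its hook line (centre line of the hook wires) anywhere from 150 to 210 above the desk, not measured: feel for it, e.g. by touching the top of its knob, 58 above the hook line. The wooden hub is 56 across, from 15 below to 22 above the hook line.
- carousel (a joint): Angle of the head about the post, rad, growing anticlockwise from above. At 0 and at 6.28 the empty hook points to the front (the stand's -x); at q it points along stand yaw + pi + q. Turns from -1.0 to 7.28; stiff (0.1 N m), stays where left. Knob on top: upright wooden bar 46 long, 12 thick, from 22 to 58 above the hook line, centred on the axis, its length along the empty hook.
- seat_mid (a point): Fixed point 60 in front of the axis, 180 above the desk: where the empty hook's seat comes to be, but for the head's unknown height. Four level wire hooks, 6 thick, at right angles; each runs straight from the hub (28 from the axis) to 76, then turns up to a tip 87 from the axis, 13 above the hook line. Three carry tools fixed at 60 from the axis, up to 6 above the hook line; one is empty.
- block: Fixed wooden block, 60 (x) by 85 (y) by 55 high, with a slot 6 by 34 wide and 45 deep down from its top, in its middle, the long side of the slot along the block's y. Origin: centre of its underside.
- spade: Loose little spade, 158 tall, about 120 g, standing upright in the block's slot, blade down, its lower edge 10 above the desk. Origin: middle of the blade's lower edge; z up along the spade, y along the width of blade and handle, x through the thickness. Steel blade 4 thick, 32 wide, up to z = 64; thin neck; flat wooden handle 12 thick, 38 wide (y), from z = 78 to 158.
- spade_window (a point): Middle of the window in the spade's handle, at z = 100 on the spade. It goes right through along the spade's x, 24 wide, from z = 88 up to a shallow gable whose peak is at z = 119 and eaves at about 114.
- spade_grip (a point): Middle of the solid upper end of the spade's handle, at z = 140 on the spade: solid from z = 122 to 158, 12 thick, flat sides to grip across its 38 width (along the spade's y).
- pot_plant: Loose plant in a grey pot, 84 across, 70 high, foliage to 160. Leave alone. Origin: centre of its underside.
- mug: Loose white mug, 80 across, 90 high. Leave alone. Origin: centre of its underside.
- trackpad: Loose flat aluminium trackpad, 115 by 160 by 7. Leave alone. Origin: centre of its underside.
Things that resemble listed ones, but are neither listed nor needed, are in the scene too. There is more than one size of the spade; the job needs the middle-sized.

How it is judged:
On the way, in this order (a step that is already met when the one before it is completed fails the run):
1. the empty hook points to the front (within 0.2 rad) and the knob is let go, the spade still in its block ((value of joint carousel below 0.2 rad or value of joint carousel above 6.083 rad) and value of joint carousel between -0.2 and 6.483 rad and contact force between the fingers and carousel below 0.1 N and height (world z) of spade below 0.03 m), for 0.2 s.
2. the spade is drawn out of its block (height (world z) of spade above 0.05 m), for 0.1 s.
At the end, for the whole second after the job is handed in: The empty hook points to the front within 0.25 rad, and the spade hangs on it, carried by the carousel alone: 25 to 95 mm in front of the post and within 30 mm of the middle, its lower edge 25 to 105 mm above the desk, within 0.25 rad of upright, still (under 0.05 m/s) and let go ((value of joint carousel below 0.25 rad or value of joint carousel above 6.033 rad) and value of joint carousel between -0.25 and 6.533 rad and x of spade in the frame of stand between -0.095 and -0.025 m and y of spade in the frame of stand between -0.03 and 0.03 m and height (world z) of spade between 0.025 and 0.105 m and angle between spade's own z axis and vertical below 0.25 rad and contact force between spade and carousel above 0.4 N and contact force between spade and the fingers below 0.1 N and linear speed of spade below 0.05 m/s); the robot touches nothing.
It fails at once if the spade is pressed or knocked against the carousel with more than 15 N (contact force between spade and carousel above 15 N).
It fails at once if the spade is dropped (falls freely at more than 0.25 m/s) (contact force between spade and the fingers below 0.05 N and linear speed of spade above 0.25 m/s).
It fails at once if the spade is tipped by more than 0.8 rad (angle between spade's own z axis and vertical above 0.8 rad).
It fails at once if the pot plant, the mug or the trackpad is moved by more than 20 mm (distance of any of pot_plant, mug, trackpad from where it was at the start of the episode above 0.02 m).
It also fails if it takes over 72 s, if anything falls off the work surface, if the arm or the gripper's body presses on something with over 40 N, if the wrist force passes 120 N, or if a joint passes its speed limit or range.

## Working session

There is one attempt and no reset: what is moved stays moved. The work goes in short steps, Python scripts to look and compute and a tool call to move; the robot and the scene stay as the last step left them, time stands still between calls to the robot, and variables do not carry over. Pictures are saved under pics/ and viewed, at most 10 in all, crops included, and the job is handed in when it is done.

Besides the shell and the picture viewer there is one more tool, called after ">>>" by a JSON object that holds its "op" and its "data", one argument or row to a line. move_arm: Moves the arm, as the interface text tells. Its arguments: {"type":"object","properties":{"increments":{"type":"array"},"force":{"type":"number"}},"required":["increments"]}

```bash
mkdir -p pics; cat > h.py <<'E'
from station import arm
import numpy as np, cv2
def proj(cam,p):
    i=arm.camera_info(cam);T=np.linalg.inv(i['extrinsics']);c=T[:3,:3]@np.array(p,float)+T[:3,3];u=i['K']@c;return u[:2]/u[2]
def ray(cam,uv):
    i=arm.camera_info(cam);E=np.array(i['extrinsics']);d=E[:3,:3]@np.linalg.inv(i['K'])@[uv[0],uv[1],1];return E[:3,3],d
def atz(cam,uv,z):
    o,d=ray(cam,uv);return o+d*(z-o[2])/d[2]
E
python3 - <<'E'
from h import *
np.set_printoptions(precision=4,suppress=True)
a=arm.grab_frame('side');b=arm.grab_frame('top')
cv2.imwrite('pics/s0.png',cv2.resize(a,(800,600)));cv2.imwrite('pics/t0.png',cv2.resize(b,(800,600)))
for c in('side','top'):
    print(c,np.array(arm.camera_info(c)['extrinsics'])[:3,3])
    for n in('stand','seat_mid','block','spade','spade_grip','spade_window','pot_plant','mug','trackpad'):
        print(n,[(np.round(r['position'],4).tolist(),round(r['score'],2),proj(c,r['position']).round().tolist()) for r in arm.pinpoint(c,n)])
print(arm.get_state())
E
```

```text
side [0.2161 0.8981 0.8508]
stand [([0.6072, -0.1897, 0.0064], 0.65, [299.0, 198.0]), ([0.5699, 0.1714, 0.0027], 0.6, [257.0, 280.0]), ([0.6098, -0.1888, -0.0034], 0.43, [298.0, 201.0])]
seat_mid []
block [([0.6109, -0.1894, -0.0046], 0.6, [298.0, 201.0])]
spade [([0.6102, -0.1896, 0.0101], 0.78, [299.0, 197.0]), ([0.7073, -0.1193, -0.0021], 0.76, [260.0, 203.0]), ([0.6893, -0.1941, 0.0028], 0.52, [276.0, 191.0])]
spade_grip [([0.702, -0.1243, 0.1914], 0.86, [264.0, 148.0]), ([0.6103, -0.1864, 0.1509], 0.82, [301.0, 158.0]), ([0.683, -0.1963, 0.0966], 0.73, [279.0, 166.0])]
spade_window [([0.6988, -0.1219, 0.1401], 0.75, [264.0, 164.0]), ([0.6824, -0.1919, 0.0722], 0.7, [278.0, 173.0]), ([0.613, -0.1884, 0.11], 0.56, [300.0, 169.0])]
pot_plant [([0.5128, 0.3827, -0.0005], 0.57, [236.0, 356.0]), ([0.6109, -0.189, -0.0024], 0.25, [298.0, 200.0])]
mug [([0.787, -0.0113, -0.0016], 0.95, [219.0, 215.0])]
trackpad [([0.4989, -0.4296, 0.0037], 0.7, [357.0, 170.0])]
top [0.5499 0.0138 1.4419]
stand [([0.5667, 0.165, -0.0018], 0.68, [203.0, 230.0])]
seat_mid [([0.5127, 0.1652, 0.178], 0.93, [
[... 657 characters left out ...]
28.0])]
pot_plant [([0.514, 0.3832, 0.0013], 0.57, [135.0, 246.0])]
mug [([0.7856, -0.0075, 0.0066], 0.76, [257.0, 163.0])]
trackpad [([0.4952, -0.429, -0.0018], 0.98, [386.0, 253.0]), ([0.6075, -0.185, 0.0138], 0.57, [311.0, 218.0])]
{'t': 1.0, 'q': array([-0.9779,  0.3586,  0.0119, -0.0001, -1.2241, -0.2881]), 'qd': array([ 0.0003,  0.0011,  0.0006,  0.0002,  0.0008, -0.001 ]), 'joint_efforts': array([  0.0014, -58.2389,  29.3308,   7.0024,   0.0125,   0.    ]), 'eef_pos': array([ 0.2025, -0.6438,  0.2922]), 'ee_rot': array([ 3.1416,  0.    , -2.8368]), 'force': array([ 0.3898, -0.4799, -0.1939]), 'moment': array([0.0596, 0.071 , 0.0122]), 'gripper_force': 0.0, 'width': 0.0876738642813893}
```

```bash
ls pics
```

```text
s0.png
t0.png
```

```bash
python3 - <<'E'
from h import *
a=arm.grab_frame('side');b=arm.grab_frame('top')
A=cv2.resize(a[80:330,190:400],None,fx=2.3,fy=2.3,interpolation=2)[:575]
B=cv2.resize(b[160:290,150:350],None,fx=4,fy=4,interpolation=2)
cv2.imwrite('pics/s1.png',A);cv2.imwrite('pics/t1.png',B)
E
```

```text
(no output)
```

View pics/t1.png

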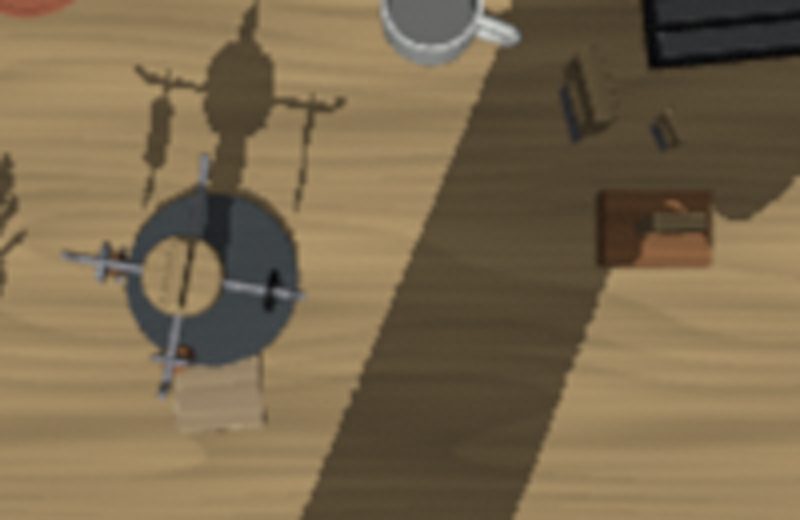

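View pics/s1.png

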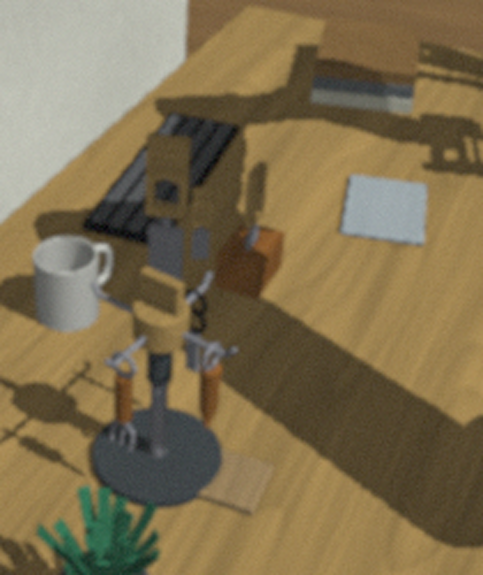

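The top crop shows the stand's foot at (212,275), its tray at (220,395) and the empty hook pointing away from the tray (205,170). Spade look-alikes, in full top pixels: the large one at (299,181), the small one at (317,192), and the middle one in the block at (318,215). By the description (grip at z=0.15, in the wooden block) I choose the one at (318,215), world (0.610,-0.188). The close crop agrees. Next I refine the yaw and the head height.

```bash
python3 - <<'E'
from h import *
np.set_printoptions(precision=4,suppress=True)
b=arm.grab_frame('top')
for n in('stand','block','carousel','spade'):
    for r in arm.silhouettes('top',n):
        m=r['pixels'].astype(np.uint8);ys,xs=np.nonzero(m);print(n,r['score'],m.sum(),xs.mean(),ys.mean(),cv2.minAreaRect(np.c_[xs,ys].astype(np.float32)))
        if n=='stand' and r['score']>.4: cv2.imwrite('/tmp/st.png',m*255)
# dark foot
hsv=cv2.cvtColor(b,cv2.COLOR_BGR2HSV);crop=np.zeros(b.shape[:2],np.uint8);crop[200:255,178:228]=1
dark=((b.max(2)<95)&(b[...,0]>=b[...,2]-8)&(crop>0)).astype(np.uint8)
cs=max(cv2.findContours(dark,0,1)[0],key=cv2.contourArea)
c,r=cv2.minEnclosingCircle(cs);h=cv2.fitEllipse(cv2.convexHull(cs));print('foot',c,r,h,atz('top',h[0],.012))
# tray corners (crop px -> full)
for uv in((178,432),(265,425)): print('tray',atz('top',(uv[0]/4+150,uv[1]/4+160),.01))
# knob height by axis
ax=np.array([.567,.167])
for z in(.15,.18,.21):
    print(z,'knobtop side',proj('side',[*ax,z+.058]),'top',proj('top',[*ax,z+.058]))
print('seen side',162/2.3+190,280/2.3+80)
for d in('side','top'):
    print(d,[(x['position'],x['score']) for x in arm.find_in(d,'carousel')], [(x['position'],x['score']) for x in arm.find_in(d,'stand')])
cv2.imwrite('pics/k.png',np.hstack([cv2.resize(arm.grab_frame('side')[180:250,225:295],None,fx=5.7,fy=5.7,interpolation=2),cv2.resize(b[195:275,160:240],(399,399),interpolation=2)]))
E
```

```text
stand 0.64 1315 205.3832699619772 236.94144486692016 ((203.0, 237.5), (59.0, 42.0), 90.0)
block 0.84 461 312.3579175704989 217.10412147505423 ((313.5, 216.5), (19.0, 29.0), 90.0)
carousel 0.9 544 194.54779411764707 229.87316176470588 ((195.75856018066406, 228.18507385253906), (42.00822830200195, 38.96607208251953), 52.52382278442383)
carousel 0.53 657 259.17047184170474 161.45966514459664 ((260.613037109375, 160.08441162109375), (28.837398529052734, 31.376895904541016), 73.61045837402344)
spade 0.62 246 296.8008130081301 183.10569105691056 ((296.35382080078125, 182.6307373046875), (21.22480010986328, 12.98045825958252), 74.74488067626953)
spade 0.57 72 318.2916666666667 215.0 ((318.5, 215.0), (15.0, 4.0), 0.0)
foot (202.1918182373047, 228.33348083496094) 22.44088363647461 ((202.63583374023438, 228.7530975341797), (42.21717071533203, 42.98712158203125), 152.26333618164062) [0.5703 0.1645 0.012 ]
tray [0.4455 0.1885 0.01  ]
tray [0.4513 0.1194 0.01  ]
0.15 knobtop side [260.3708 214.2709] top [194.2412 228.9009]
0.18 knobtop side [260.6385 203.4788] top [192.8621 228.7388]
0.21 knobtop side [260.9155 192.3099] top [191.4124 228.5684]
seen side 260.4347826086956 201.73913043478262
side [([0.5646, 0.1814, 0.1897], 0.73)] [([0.5524, 0.179, 0.0132], 0.84)]
top [([0.5714, 0.1648, 0.2081], 0.57), ([0.5462, 0.1563, 0.0108], 0.24)] [([0.7878, -0.0116, 0.0206], 0.64), ([0.5432, 0.154, 0.0131], 0.57)]
```

View pics/k.png

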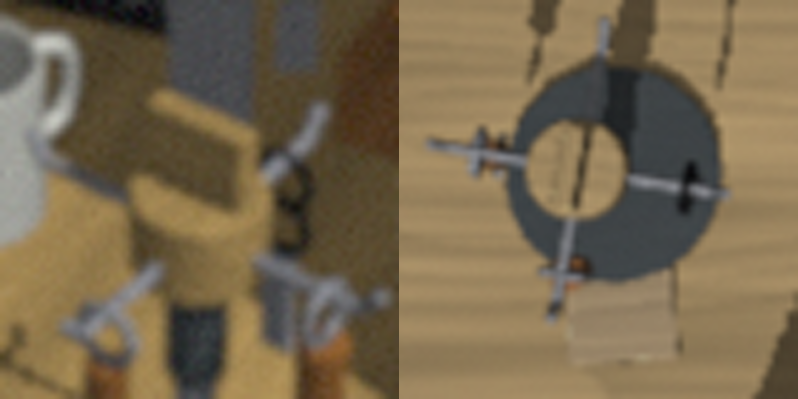

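Reading the crop: knob top edge middle at side pixel (261,201), so the hook line is about 0.187. Axis is about (0.570,0.164), stand yaw about 0.085, empty hook azimuth about -0.165, so q is about 2.89. The plan is to turn it by -2.89.

>>> {"op": "move_arm", "data": {
  "increments": [
    {"dx": -0.0247, "dy": 0.0275, "dz": -0.0055, "jaw": -1},
    {"dx": -0.0247, "dy": 0.0275, "dz": -0.0055, "jaw": -1},
    {"dx": -0.0247, "dy": 0.0275, "dz": -0.0055, "jaw": -1},
    {"dx": -0.0247, "dy": 0.0275, "dz": -0.0055, "jaw": -1},
    {"dx": -0.0247, "dy": 0.0275, "dz": -0.0055, "jaw": -1},
    {"dx": -0.0247, "dy": 0.0275, "dz": -0.0055, "jaw": -1},
    {"dx": -0.0247, "dy": 0.0275, "dz": -0.0055, "jaw": -1},
    {"dx": -0.0247, "dy": 0.0275, "dz": -0.0055, "jaw": -1},
    {"dx": -0.0247, "dy": 0.0275, "dz": -0.0055, "jaw": -1},
    {"dx": -0.0247, "dy": 0.0275, "dz": -0.0055, "jaw": -1},
    {"dx": -0.0247, "dy": 0.0275, "dz": -0.0055, "jaw": -1},
    {"dx": -0.0247, "dy": 0.0275, "dz": -0.0055, "jaw": -1}
  ],
  "force": 20
}}

```text
$.increments[0]: bad value
```

>>> {"op": "move_arm", "data": {
  "increments": [
    {"dx": -0.0247, "dy": 0.0275, "jaw": -1},
    {"dx": -0.0247, "dy": 0.0275, "jaw": -1},
    {"dx": -0.0247, "dy": 0.0275, "jaw": -1},
    {"dx": -0.0247, "dy": 0.0275, "jaw": -1},
    {"dx": -0.0247, "dy": 0.0275, "jaw": -1},
    {"dx": -0.0247, "dy": 0.0275, "jaw": -1},
    {"dx": -0.0247, "dy": 0.0275, "jaw": -1},
    {"dx": -0.0247, "dy": 0.0275, "jaw": -1},
    {"dx": -0.0247, "dy": 0.0275, "jaw": -1},
    {"dx": -0.0247, "dy": 0.0275, "jaw": -1},
    {"dx": -0.0247, "dy": 0.0275, "jaw": -1},
    {"dx": -0.0247, "dy": 0.0275, "jaw": -1}
  ]
}}

```text
$.increments[0]: bad value
```

>>> {"op": "move_arm", "data": {
  "increments": [
    {"twist": -0.12, "jaw": -1},
    {"twist": -0.12, "jaw": -1},
    {"twist": -0.12, "jaw": -1},
    {"twist": -0.12, "jaw": -1}
  ]
}}

```text
$.increments[0]: bad value
```

```bash
python3 -c "
from station import arm;print(arm.get_state())"
```

```text
{'t': 1.6, 'q': array([-9.77899930e-01,  3.58591061e-01,  1.19379939e-02, -1.33509662e-05,
       -1.22408692e+00, -2.88092480e-01]), 'qd': array([ 0.00012764,  0.00133393,  0.00018742, -0.00078202, -0.00016127,
       -0.00099148]), 'joint_efforts': array([ 2.52988129e-04, -5.82369697e+01,  2.93287772e+01,  7.00233176e+00,
        1.24532651e-02, -5.15718625e-05]), 'eef_pos': array([ 0.20255715, -0.64388726,  0.29218119]), 'ee_rot': array([-3.14154220e+00,  2.80467856e-05, -2.83679327e+00]), 'force': array([ 0.2338209 , -0.30534138,  0.51579697]), 'moment': array([-0.00280774, -0.02621949,  0.02665412]), 'gripper_force': 0.0, 'width': 0.08787593731426448}
```

>>> {"op": "move_arm", "data": {
  "increments": [
    {"dx": 0.0, "dy": 0.0, "dz": -0.02, "twist": 0.0, "jaw": -1.0}
  ],
  "force": 20
}}

```text
t: 1.68
eef_pos: [0.2021, -0.6423, 0.3081]
ee_rot: [3.135, -0.0, -2.837]
force: [0.4, -0.1, -1.2]
width: 0.0847
gripper_force: 0.0
```

Every row needs all of its fields.

>>> {"op": "move_arm", "data": {
  "increments": [
    {"dx": -0.0247, "dy": 0.0275, "dz": -0.005, "twist": 0.0, "jaw": -1},
    {"dx": -0.0247, "dy": 0.0275, "dz": -0.005, "twist": 0.0, "jaw": -1},
    {"dx": -0.0247, "dy": 0.0275, "dz": -0.005, "twist": 0.0, "jaw": -1},
    {"dx": -0.0247, "dy": 0.0275, "dz": -0.005, "twist": 0.0, "jaw": -1},
    {"dx": -0.0247, "dy": 0.0275, "dz": -0.005, "twist": 0.0, "jaw": -1},
    {"dx": -0.0247, "dy": 0.0275, "dz": -0.005, "twist": 0.0, "jaw": -1},
    {"dx": -0.0247, "dy": 0.0275, "dz": -0.005, "twist": 0.0, "jaw": -1},
    {"dx": -0.0247, "dy": 0.0275, "dz": -0.005, "twist": 0.0, "jaw": -1},
    {"dx": -0.0247, "dy": 0.0275, "dz": -0.005, "twist": 0.0, "jaw": -1},
    {"dx": -0.0247, "dy": 0.0275, "dz": -0.005, "twist": 0.0, "jaw": -1},
    {"dx": -0.0247, "dy": 0.0275, "dz": 0.0, "twist": 0.0, "jaw": -1},
    {"dx": -0.0247, "dy": 0.0275, "dz": 0.0, "twist": 0.0, "jaw": -1}
  ]
}}

```text
t: 2.68
eef_pos: [0.3866, -0.2385, 0.3629]
ee_rot: [-3.141, 0.002, -2.837]
force: [1.2, -0.7, -0.3]
width: 0.0067
gripper_force: 0.0
```

>>> {"op": "move_arm", "data": {
  "increments": [
    {"dx": -0.0247, "dy": 0.0275, "dz": 0, "twist": 0.0, "jaw": -1},
    {"dx": -0.0247, "dy": 0.0275, "dz": 0, "twist": 0.0, "jaw": -1},
    {"dx": -0.0247, "dy": 0.0275, "dz": 0, "twist": 0.0, "jaw": -1},
    {"dx": -0.0247, "dy": 0.0275, "dz": 0, "twist": 0.0, "jaw": -1},
    {"dx": -0.0247, "dy": 0.0275, "dz": 0, "twist": 0.0, "jaw": -1},
    {"dx": -0.0247, "dy": 0.0275, "dz": 0, "twist": 0.0, "jaw": -1},
    {"dx": -0.0247, "dy": 0.0275, "dz": 0, "twist": 0.0, "jaw": -1},
    {"dx": -0.0247, "dy": 0.0275, "dz": 0, "twist": 0.0, "jaw": -1},
    {"dx": -0.0247, "dy": 0.0275, "dz": 0, "twist": 0.0, "jaw": -1},
    {"dx": -0.0247, "dy": 0.0275, "dz": 0, "twist": 0.0, "jaw": -1},
    {"dx": -0.0247, "dy": 0.0275, "dz": 0.0, "twist": 0.0, "jaw": -1},
    {"dx": -0.0247, "dy": 0.0275, "dz": 0.0, "twist": 0.0, "jaw": -1}
  ]
}}

```text
t: 3.68
eef_pos: [0.5703, 0.1655, 0.3624]
ee_rot: [3.141, 0.001, -2.836]
force: [1.0, -0.2, 0.8]
width: 0.0006
gripper_force: 0.0
```

>>> {"op": "move_arm", "data": {
  "increments": [
    {"dx": 0, "dy": 0, "dz": 0, "twist": -0.12, "jaw": -1},
    {"dx": 0, "dy": 0, "dz": 0, "twist": -0.12, "jaw": -1},
    {"dx": 0, "dy": 0, "dz": 0, "twist": -0.12, "jaw": -1},
    {"dx": 0, "dy": 0, "dz": 0, "twist": -0.12, "jaw": -1}
  ]
}}

```text
t: 4.02
eef_pos: [0.57, 0.164, 0.362]
ee_rot: [3.142, -0.0, -2.35]
force: [-0.4, 0.7, 0.5]
width: 0.0004
gripper_force: 0.0
```

```bash
python3 -c "
from station import arm;s=arm.get_state();print(s['q'],s['eef_pos'],s['ee_rot'],s['t'])"
```

```text
[ 6.09515600e-01  1.87876623e-01 -6.37424903e-02  2.70534725e-05
 -1.31957296e+00 -1.38899426e+00] [0.56998106 0.16402598 0.36195411] [ 3.14154687e+00 -3.93961865e-04 -2.35026825e+00] 4.0167
```

>>> {"op": "move_arm", "data": {
  "increments": [
    {"dx": 0, "dy": 0, "dz": 0.002, "twist": -0.1214, "jaw": -1},
    {"dx": 0, "dy": 0, "dz": 0.002, "twist": -0.1214, "jaw": -1},
    {"dx": 0, "dy": 0, "dz": 0.002, "twist": -0.1214, "jaw": -1},
    {"dx": 0, "dy": 0, "dz": 0.002, "twist": -0.1214, "jaw": -1},
    {"dx": 0, "dy": 0, "dz": 0.002, "twist": -0.1214, "jaw": -1},
    {"dx": 0, "dy": 0, "dz": 0.002, "twist": -0.1214, "jaw": -1},
    {"dx": 0, "dy": 0, "dz": 0.002, "twist": -0.1214, "jaw": -1},
    {"dx": 0, "dy": 0, "dz": 0.002, "twist": -0.1214, "jaw": -1},
    {"dx": 0, "dy": 0, "dz": 0.002, "twist": -0.1214, "jaw": -1},
    {"dx": 0, "dy": 0, "dz": 0.002, "twist": -0.1214, "jaw": -1},
    {"dx": 0, "dy": 0, "dz": 0.002, "twist": -0.1214, "jaw": -1},
    {"dx": 0, "dy": 0, "dz": 0.002, "twist": -0.1214, "jaw": -1}
  ]
}}

```text
t: 5.02
eef_pos: [0.5699, 0.1636, 0.3382]
ee_rot: [-3.141, -0.0, -0.894]
force: [0.4, 0.2, 0.7]
width: 0.0004
gripper_force: 0.0
```

>>> {"op": "move_arm", "data": {
  "increments": [
    {"dx": 0, "dy": 0, "dz": 0, "twist": -0.1214, "jaw": -1},
    {"dx": 0, "dy": 0, "dz": 0, "twist": -0.1214, "jaw": -1},
    {"dx": 0, "dy": 0, "dz": 0.002, "twist": -0.1214, "jaw": -1},
    {"dx": 0, "dy": 0, "dz": 0.002, "twist": -0.1214, "jaw": -1},
    {"dx": 0, "dy": 0, "dz": 0.004, "twist": -0.1214, "jaw": -1},
    {"dx": 0, "dy": 0, "dz": 0.004, "twist": -0.1214, "jaw": -1}
  ]
}}

```text
t: 5.52
eef_pos: [0.57, 0.1636, 0.3262]
ee_rot: [-3.141, -0.0, -0.166]
force: [0.3, 0.3, -0.7]
width: 0.0008
gripper_force: 0.0
```

>>> {"op": "move_arm", "data": {
  "increments": [
    {"dx": 0, "dy": 0, "dz": 0.002, "twist": 0, "jaw": -1},
    {"dx": 0, "dy": 0, "dz": 0.002, "twist": 0, "jaw": -1}
  ]
}}

```text
t: 5.68
eef_pos: [0.5699, 0.1636, 0.322]
ee_rot: [3.141, 0.0, -0.175]
force: [0.8, -0.5, 0.3]
width: -0.0001
gripper_force: 0.0
```

>>> {"op": "move_arm", "data": {
  "increments": [
    {"dx": 0, "dy": 0, "dz": 0.002, "twist": 0, "jaw": -1},
    {"dx": 0, "dy": 0, "dz": 0.002, "twist": 0, "jaw": -1}
  ]
}}

```text
t: 5.85
eef_pos: [0.57, 0.1636, 0.3181]
ee_rot: [-3.142, -0.0, -0.174]
force: [0.0, 0.6, 0.1]
width: 0.0006
gripper_force: 0.0
```

>>> {"op": "move_arm", "data": {
  "increments": [
    {"dx": 0, "dy": 0, "dz": 0.001, "twist": 0, "jaw": -1},
    {"dx": 0, "dy": 0, "dz": 0.001, "twist": 0, "jaw": -1},
    {"dx": 0, "dy": 0, "dz": 0.001, "twist": 0, "jaw": -1},
    {"dx": 0, "dy": 0, "dz": 0.001, "twist": 0, "jaw": -1}
  ]
}}

```text
t: 6.18
eef_pos: [0.57, 0.1636, 0.3142]
ee_rot: [-3.141, -0.0, -0.172]
force: [0.0, -0.2, 0.5]
width: 0.0004
gripper_force: 0.0
```

>>> {"op": "move_arm", "data": {
  "increments": [
    {"dx": 0, "dy": 0, "dz": 0.001, "twist": 0, "jaw": -1},
    {"dx": 0, "dy": 0, "dz": 0.001, "twist": 0, "jaw": -1}
  ]
}}

```text
t: 6.35
eef_pos: [0.57, 0.1636, 0.3121]
ee_rot: [-3.142, -0.0, -0.172]
force: [0.9, -0.1, -0.4]
width: 0.0007
gripper_force: 0.0
```

>>> {"op": "move_arm", "data": {
  "increments": [
    {"dx": 0, "dy": 0, "dz": 0.001, "twist": 0, "jaw": -1},
    {"dx": 0, "dy": 0, "dz": 0.001, "twist": 0, "jaw": -1}
  ]
}}

```text
t: 6.52
eef_pos: [0.57, 0.1636, 0.3115]
ee_rot: [-3.141, -0.001, -0.171]
force: [-6.6, 0.1, 14.2]
width: 0.0002
gripper_force: 7.2
```

>>> {"op": "move_arm", "data": {
  "increments": [
    {"dx": 0, "dy": 0, "dz": -0.01, "twist": 0, "jaw": 0},
    {"dx": 0, "dy": 0, "dz": -0.01, "twist": 0, "jaw": 0},
    {"dx": 0, "dy": 0, "dz": 0, "twist": 0, "jaw": 0},
    {"dx": 0, "dy": 0, "dz": 0, "twist": 0, "jaw": 0},
    {"dx": 0, "dy": 0, "dz": 0, "twist": 0, "jaw": 0}
  ]
}}

```text
t: 6.93
eef_pos: [0.5699, 0.1636, 0.33]
ee_rot: [-3.141, 0.0, -0.172]
force: [-0.0, 0.3, 0.2]
width: 0.0281
gripper_force: 0.0
```

>>> {"op": "move_arm", "data": {
  "increments": [
    {"dx": 0, "dy": 0, "dz": 0.006, "twist": 0, "jaw": 0},
    {"dx": 0, "dy": 0, "dz": 0.006, "twist": 0, "jaw": 0},
    {"dx": 0, "dy": 0, "dz": 0.006, "twist": 0, "jaw": 0},
    {"dx": 0, "dy": 0, "dz": 0.006, "twist": 0, "jaw": 0},
    {"dx": 0, "dy": 0, "dz": 0.006, "twist": 0, "jaw": 0},
    {"dx": 0, "dy": 0, "dz": 0.006, "twist": 0, "jaw": 0},
    {"dx": 0, "dy": 0, "dz": 0.006, "twist": 0, "jaw": 0},
    {"dx": 0, "dy": 0, "dz": 0.006, "twist": 0, "jaw": 0}
  ]
}}

```text
t: 7.6
eef_pos: [0.5699, 0.1636, 0.2815]
ee_rot: [3.142, 0.0, -0.172]
force: [-0.5, 0.1, 1.5]
width: 0.0439
gripper_force: 0.0
```

>>> {"op": "move_arm", "data": {
  "increments": [
    {"dx": 0, "dy": 0, "dz": 0, "twist": 0, "jaw": -1},
    {"dx": 0, "dy": 0, "dz": 0, "twist": 0, "jaw": -1},
    {"dx": 0, "dy": 0, "dz": 0, "twist": 0, "jaw": -1},
    {"dx": 0, "dy": 0, "dz": 0, "twist": 0, "jaw": -1},
    {"dx": 0, "dy": 0, "dz": 0, "twist": 0, "jaw": -1},
    {"dx": 0, "dy": 0, "dz": 0, "twist": 0, "jaw": -1}
  ],
  "force": 25
}}

```text
t: 8.1
eef_pos: [0.5705, 0.1654, 0.2826]
ee_rot: [-3.138, -0.001, -0.171]
force: [1.5, 6.1, -1.3]
width: 0.0119
gripper_force: 25.0
```

>>> {"op": "move_arm", "data": {
  "increments": [
    {"dx": 0, "dy": -0.002, "dz": 0, "twist": 0.02, "jaw": -1},
    {"dx": 0, "dy": 0, "dz": 0, "twist": 0.06, "jaw": -1},
    {"dx": 0, "dy": 0, "dz": 0, "twist": 0.1, "jaw": -1},
    {"dx": 0, "dy": 0, "dz": 0, "twist": 0.12, "jaw": -1},
    {"dx": 0, "dy": 0, "dz": 0, "twist": 0.12, "jaw": -1},
    {"dx": 0, "dy": 0, "dz": 0, "twist": 0.12, "jaw": -1},
    {"dx": 0, "dy": 0, "dz": 0, "twist": 0.12, "jaw": -1},
    {"dx": 0, "dy": 0, "dz": 0, "twist": 0.12, "jaw": -1},
    {"dx": 0, "dy": 0, "dz": 0, "twist": 0.12, "jaw": -1},
    {"dx": 0, "dy": 0, "dz": 0, "twist": 0.12, "jaw": -1},
    {"dx": 0, "dy": 0, "dz": 0, "twist": 0.12, "jaw": -1},
    {"dx": 0, "dy": 0, "dz": 0, "twist": 0.12, "jaw": -1}
  ],
  "force": 40
}}

```text
t: 9.1
eef_pos: [0.5698, 0.165, 0.2825]
ee_rot: [3.141, -0.001, -1.438]
force: [-3.1, -1.9, 3.3]
width: 0.0118
gripper_force: 40.0
```

>>> {"op": "move_arm", "data": {
  "increments": [
    {"dx": 0, "dy": 0, "dz": 0, "twist": 0.12, "jaw": -1},
    {"dx": 0, "dy": 0, "dz": 0, "twist": 0.12, "jaw": -1},
    {"dx": 0, "dy": 0, "dz": 0, "twist": 0.12, "jaw": -1},
    {"dx": 0, "dy": 0, "dz": 0, "twist": 0.12, "jaw": -1},
    {"dx": 0, "dy": 0, "dz": 0, "twist": 0.12, "jaw": -1},
    {"dx": 0, "dy": 0, "dz": 0, "twist": 0.12, "jaw": -1},
    {"dx": 0, "dy": 0, "dz": 0, "twist": 0.12, "jaw": -1},
    {"dx": 0, "dy": 0, "dz": 0, "twist": 0.12, "jaw": -1},
    {"dx": 0, "dy": 0, "dz": 0, "twist": 0.12, "jaw": -1},
    {"dx": 0, "dy": 0, "dz": 0, "twist": 0.12, "jaw": -1}
  ]
}}

```text
t: 9.93
eef_pos: [0.5691, 0.1654, 0.2826]
ee_rot: [3.141, -0.002, -2.638]
force: [-7.9, 0.6, 5.5]
width: 0.0122
gripper_force: 40.0
```

>>> {"op": "move_arm", "data": {
  "increments": [
    {"dx": 0, "dy": 0, "dz": 0, "twist": 0.12, "jaw": -1},
    {"dx": 0, "dy": 0, "dz": 0, "twist": 0.12, "jaw": -1},
    {"dx": 0, "dy": 0, "dz": 0, "twist": 0.1, "jaw": -1},
    {"dx": 0, "dy": 0, "dz": 0, "twist": 0.07, "jaw": -1},
    {"dx": 0, "dy": 0, "dz": 0, "twist": 0, "jaw": -1},
    {"dx": 0, "dy": 0, "dz": 0, "twist": 0, "jaw": -1}
  ]
}}

```text
t: 10.43
eef_pos: [0.569, 0.1657, 0.2825]
ee_rot: [3.141, -0.002, -3.043]
force: [-8.7, 3.0, 6.1]
width: 0.0121
gripper_force: 40.0
```

>>> {"op": "move_arm", "data": {
  "increments": [
    {"dx": 0, "dy": 0, "dz": 0, "twist": 0, "jaw": 0},
    {"dx": 0, "dy": 0, "dz": 0, "twist": 0, "jaw": 0},
    {"dx": 0, "dy": 0, "dz": 0, "twist": 0, "jaw": 0},
    {"dx": 0, "dy": 0, "dz": 0, "twist": 0, "jaw": 0}
  ]
}}

```text
t: 10.77
eef_pos: [0.5705, 0.1655, 0.2822]
ee_rot: [-3.141, 0.0, -3.042]
force: [0.9, 0.2, -0.4]
width: 0.0328
gripper_force: 0.0
```

>>> {"op": "move_arm", "data": {
  "increments": [
    {"dx": 0, "dy": 0, "dz": -0.01, "twist": 0, "jaw": 0},
    {"dx": 0, "dy": 0, "dz": -0.015, "twist": 0, "jaw": 0},
    {"dx": 0, "dy": 0, "dz": -0.02, "twist": 0, "jaw": 0.5},
    {"dx": 0, "dy": 0, "dz": -0.02, "twist": 0, "jaw": 0.5},
    {"dx": 0, "dy": 0, "dz": -0.02, "twist": 0, "jaw": 0.5}
  ]
}}

```text
t: 11.18
eef_pos: [0.5704, 0.1654, 0.3689]
ee_rot: [-3.141, 0.0, -3.042]
force: [0.4, -0.6, -0.8]
width: 0.0584
gripper_force: 0.0
```

>>> {"op": "move_arm", "data": {
  "increments": [
    {"dx": 0, "dy": 0, "dz": 0, "twist": 0.0996, "jaw": 0.5},
    {"dx": -0.004, "dy": -0.0353, "dz": 0, "twist": 0, "jaw": 0.5},
    {"dx": -0.004, "dy": -0.0353, "dz": 0, "twist": 0, "jaw": 0.5},
    {"dx": -0.004, "dy": -0.0353, "dz": 0, "twist": 0, "jaw": 0.5},
    {"dx": -0.004, "dy": -0.0353, "dz": 0, "twist": 0, "jaw": 0.5},
    {"dx": -0.004, "dy": -0.0353, "dz": 0, "twist": 0, "jaw": 0.5},
    {"dx": -0.004, "dy": -0.0353, "dz": 0, "twist": 0, "jaw": 0.5},
    {"dx": -0.004, "dy": -0.0353, "dz": 0, "twist": 0, "jaw": 0.5},
    {"dx": -0.004, "dy": -0.0353, "dz": 0, "twist": 0, "jaw": 0.5},
    {"dx": -0.004, "dy": -0.0353, "dz": 0, "twist": 0, "jaw": 0.5},
    {"dx": -0.004, "dy": -0.0358, "dz": 0, "twist": 0, "jaw": 0.5},
    {"dx": 0, "dy": 0, "dz": 0, "twist": 0, "jaw": 0.5}
  ]
}}

```text
t: 12.18
eef_pos: [0.6104, -0.1933, 0.3673]
ee_rot: [-3.14, -0.001, 3.138]
force: [0.0, 1.6, 0.1]
width: 0.0658
gripper_force: 0.0
```

```bash
python3 - <<'E'
from h import *
a=arm.grab_frame('side');b=arm.grab_frame('top')
A=cv2.resize(a[110:250,225:365],None,fx=2.85,fy=2.85,interpolation=2)
B=cv2.resize(b[195:275,160:240],(399,399),interpolation=2)
cv2.imwrite('pics/c.png',np.hstack([A,B]))
for n in('spade_grip','spade','block'):print(n,[(np.round(r['position'],4).tolist(),round(r['score'],2)) for r in arm.pinpoint('side',n)])
print(arm.get_state()['eef_pos'],arm.get_state()['q'])
E
```

```text
spade_grip [([0.6111, -0.1875, 0.151], 0.84), ([0.7013, -0.1201, 0.1925], 0.58), ([0.6852, -0.1946, 0.0973], 0.47)]
spade [([0.6119, -0.1889, 0.0084], 0.82), ([0.7036, -0.1198, -0.0004], 0.79), ([0.689, -0.1928, 0.0049], 0.51)]
block [([0.6148, -0.1883, -0.0049], 0.69), ([0.6128, -0.1862, 0.151], 0.58)]
[ 0.61045615 -0.18726355  0.36758894] [ 7.43489059e-03  2.62632256e-01  4.57961153e-02 -9.82276305e-06
 -1.35359510e+00 -1.57728684e+00]
```

View pics/c.png

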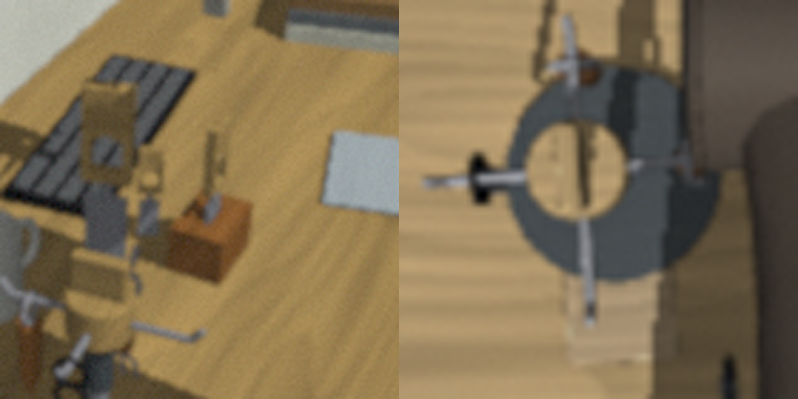

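Right crop: the empty hook runs from the hub to its tip at (592,322), over the tray and within about 0.01 rad of the front. The left crop shows the middle spade upright in its block at (215,170). I descend and grip.

>>> {"op": "move_arm", "data": {
  "increments": [
    {"dx": 0, "dy": 0, "dz": 0.018, "twist": 0, "jaw": 0.5},
    {"dx": 0, "dy": 0, "dz": 0.018, "twist": 0, "jaw": 0.5},
    {"dx": 0, "dy": 0, "dz": 0.018, "twist": 0, "jaw": 0.5},
    {"dx": 0, "dy": 0, "dz": 0.018, "twist": 0, "jaw": 0.5},
    {"dx": 0, "dy": 0, "dz": 0.018, "twist": 0, "jaw": 0.5},
    {"dx": 0, "dy": 0, "dz": 0.018, "twist": 0, "jaw": 0.5},
    {"dx": 0, "dy": 0, "dz": 0.018, "twist": 0, "jaw": 0.5},
    {"dx": 0, "dy": 0, "dz": 0.016, "twist": 0, "jaw": 0.5},
    {"dx": 0, "dy": 0, "dz": 0.014, "twist": 0, "jaw": 0.5},
    {"dx": 0, "dy": 0, "dz": 0.011, "twist": 0, "jaw": 0.5},
    {"dx": 0, "dy": 0, "dz": 0, "twist": 0, "jaw": 0.5}
  ]
}}

```text
t: 13.35
eef_pos: [0.6096, -0.1866, 0.198]
ee_rot: [3.141, -0.003, -3.14]
force: [-0.2, -0.2, 0.4]
width: 0.0659
gripper_force: 0.0
```

>>> {"op": "move_arm", "data": {
  "increments": [
    {"dx": 0, "dy": 0, "dz": 0, "twist": 0, "jaw": -1},
    {"dx": 0, "dy": 0, "dz": 0, "twist": 0, "jaw": -1},
    {"dx": 0, "dy": 0, "dz": 0, "twist": 0, "jaw": -1},
    {"dx": 0, "dy": 0, "dz": 0, "twist": 0, "jaw": -1},
    {"dx": 0, "dy": 0, "dz": 0, "twist": 0, "jaw": -1},
    {"dx": 0, "dy": 0, "dz": 0, "twist": 0, "jaw": -1}
  ],
  "force": 15
}}

```text
t: 13.85
eef_pos: [0.6107, -0.188, 0.2009]
ee_rot: [-3.142, 0.001, -3.141]
force: [-0.1, 0.5, 1.7]
width: 0.0379
gripper_force: 15.0
```

>>> {"op": "move_arm", "data": {
  "increments": [
    {"dx": 0, "dy": 0, "dz": 0, "twist": 0, "jaw": -1},
    {"dx": 0, "dy": 0, "dz": -0.002, "twist": 0, "jaw": -1},
    {"dx": 0, "dy": 0, "dz": -0.005, "twist": 0, "jaw": -1},
    {"dx": 0, "dy": 0, "dz": -0.01, "twist": 0, "jaw": -1},
    {"dx": 0, "dy": 0, "dz": -0.012, "twist": 0, "jaw": -1},
    {"dx": 0, "dy": 0, "dz": -0.012, "twist": 0, "jaw": -1},
    {"dx": 0, "dy": 0, "dz": -0.012, "twist": 0, "jaw": -1},
    {"dx": 0, "dy": 0, "dz": -0.012, "twist": 0, "jaw": -1},
    {"dx": 0, "dy": 0, "dz": -0.012, "twist": 0, "jaw": -1},
    {"dx": 0, "dy": 0, "dz": -0.012, "twist": 0, "jaw": -1},
    {"dx": 0, "dy": 0, "dz": -0.01, "twist": 0, "jaw": -1},
    {"dx": 0, "dy": 0, "dz": 0, "twist": 0, "jaw": -1}
  ],
  "force": 25
}}

```text
t: 14.85
eef_pos: [0.6113, -0.1882, 0.3022]
ee_rot: [-3.141, 0.004, -3.141]
force: [0.6, -0.2, 0.6]
width: 0.0378
gripper_force: 25.0
```

>>> {"op": "move_arm", "data": {
  "increments": [
    {"dx": 0.006, "dy": 0.006, "dz": 0, "twist": 0, "jaw": -1},
    {"dx": 0.014, "dy": 0.013, "dz": 0, "twist": 0, "jaw": -1},
    {"dx": 0.018, "dy": 0.0165, "dz": 0, "twist": 0, "jaw": -1},
    {"dx": 0.018, "dy": 0.0165, "dz": 0, "twist": 0, "jaw": -1},
    {"dx": 0.018, "dy": 0.0165, "dz": 0, "twist": 0, "jaw": -1},
    {"dx": 0.018, "dy": 0.0165, "dz": 0, "twist": 0, "jaw": -1},
    {"dx": 0.018, "dy": 0.0165, "dz": 0, "twist": 0, "jaw": -1},
    {"dx": 0.018, "dy": 0.0165, "dz": 0, "twist": 0, "jaw": -1},
    {"dx": 0.018, "dy": 0.0165, "dz": 0, "twist": 0, "jaw": -1},
    {"dx": 0.014, "dy": 0.014, "dz": 0, "twist": 0, "jaw": -1},
    {"dx": 0.008, "dy": 0.008, "dz": 0, "twist": 0, "jaw": -1},
    {"dx": 0, "dy": 0, "dz": 0, "twist": 0, "jaw": -1}
  ]
}}

```text
t: 15.85
eef_pos: [0.4402, -0.0305, 0.2987]
ee_rot: [3.141, -0.001, -3.14]
force: [0.5, -0.2, -1.4]
width: 0.0381
gripper_force: 25.0
```

```bash
python3 - <<'E'
from h import *
s=arm.get_state();print(s['eef_pos'],s['ee_rot'],s['q'],s['width'],s['force'])
arm.grab_frame('side')
for n in('spade_window','spade'):print(n,[(np.round(r['position'],4).tolist(),round(r['score'],2)) for r in arm.pinpoint('side',n)])
E
```

```text
[ 0.44018434 -0.03050546  0.29873241] [ 3.14090588e+00 -5.96888345e-04 -3.13975990e+00] [ 3.79821207e-01 -4.30238833e-02 -4.61766552e-01 -9.39649379e-04
 -1.15235512e+00 -1.94840304e+00] 0.03812689670471781 [ 0.50675169 -0.154103   -1.3882363 ]
spade_window [([0.6959, -0.123, 0.138], 0.75), ([0.512, 0.3829, -0.0009], 0.69), ([0.442, -0.0294, 0.2116], 0.6), ([0.6848, -0.1921, 0.0739], 0.49)]
spade [([0.7053, -0.1253, -0.0021], 0.84), ([0.4404, -0.0335, 0.1072], 0.76), ([0.6897, -0.1933, 0.004], 0.59)]
```

>>> {"op": "move_arm", "data": {
  "increments": [
    {"dx": 0, "dy": 0.008, "dz": 0, "twist": 0, "jaw": -1},
    {"dx": -0.0005, "dy": 0.016, "dz": 0.002, "twist": 0, "jaw": -1},
    {"dx": -0.0005, "dy": 0.02, "dz": 0.002, "twist": 0, "jaw": -1},
    {"dx": -0.0005, "dy": 0.022, "dz": 0.002, "twist": 0, "jaw": -1},
    {"dx": -0.0005, "dy": 0.022, "dz": 0.002, "twist": 0, "jaw": -1},
    {"dx": -0.0005, "dy": 0.022, "dz": 0.002, "twist": 0, "jaw": -1},
    {"dx": -0.0005, "dy": 0.022, "dz": 0.002, "twist": 0, "jaw": -1},
    {"dx": -0.0005, "dy": 0.022, "dz": 0.002, "twist": 0, "jaw": -1},
    {"dx": -0.0005, "dy": 0.018, "dz": 0.0015, "twist": 0, "jaw": -1},
    {"dx": -0.0005, "dy": 0.0136, "dz": 0.001, "twist": 0, "jaw": -1},
    {"dx": 0, "dy": 0, "dz": 0, "twist": -0.04, "jaw": -1},
    {"dx": 0, "dy": 0, "dz": 0, "twist": -0.041, "jaw": -1}
  ]
}}

```text
t: 17.0
eef_pos: [0.4471, 0.1549, 0.282]
ee_rot: [-3.141, -0.001, -3.058]
force: [-0.1, -0.3, -0.6]
width: 0.0377
gripper_force: 25.0
```

```bash
python3 - <<'E'
from h import *
s=arm.get_state();print(s['eef_pos'],s['ee_rot'],s['width'],s['force'])
a=arm.grab_frame('side')
cv2.imwrite('pics/d.png',cv2.resize(a[150:300,215:365],(600,600),interpolation=2))
for n in('spade_window','spade'):print(n,[(np.round(r['position'],4).tolist(),round(r['score'],2)) for r in arm.pinpoint('side',n)])
R=lambda uv:((uv-[215,150])*4).round(1)
f=np.array([-.9966,-.0829]);ax=np.array([.569,.1655])
print('hook elbow exp',R(proj('side',[*(ax+.076*f),.1875])),'tip exp',R(proj('side',[*(ax+.087*f),.1995])),'win',R(proj('side',[*s['eef_pos'][:2],s['eef_pos'][2]-.0907])))
E
```

```text
[0.44709262 0.15494875 0.28204312] [-3.14078085e+00 -1.05931453e-03 -3.05804767e+00] 0.03765804883899602 [-0.07518715 -0.25447527 -0.6308197 ]
spade_window [([0.4516, 0.1545, 0.1939], 0.71), ([0.6977, -0.1212, 0.1395], 0.71), ([0.6842, -0.1916, 0.0699], 0.46)]
spade [([0.6903, -0.1939, 0.0044], 0.78), ([0.7034, -0.1247, 0.0006], 0.75), ([0.4432, 0.1537, 0.0887], 0.66)]
hook elbow exp [307.1 317.7] tip exp [327.5 305.9] win [389.  333.6]
```

View pics/d.png

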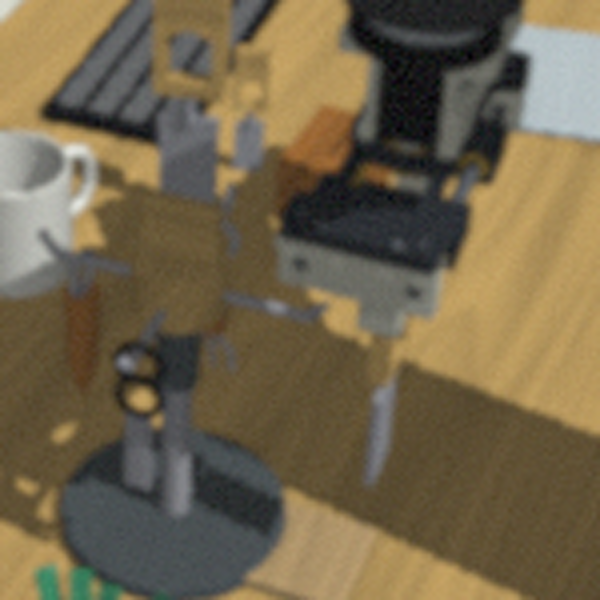

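The hook tip is at (322,308), close to the predicted (327,306). The spade's window lines up with it, so I thread it on along the hook.

>>> {"op": "move_arm", "data": {
  "increments": [
    {"dx": -0.003, "dy": 0, "dz": 0, "twist": 0, "jaw": -1},
    {"dx": -0.005, "dy": 0, "dz": 0, "twist": 0, "jaw": -1},
    {"dx": -0.005, "dy": 0, "dz": 0, "twist": 0, "jaw": -1},
    {"dx": -0.005, "dy": 0, "dz": 0, "twist": 0, "jaw": -1},
    {"dx": -0.003, "dy": 0, "dz": 0, "twist": 0, "jaw": -1},
    {"dx": -0.003, "dy": 0, "dz": 0, "twist": 0, "jaw": -1},
    {"dx": -0.003, "dy": 0, "dz": 0, "twist": 0, "jaw": -1},
    {"dx": -0.003, "dy": 0, "dz": 0, "twist": 0, "jaw": -1},
    {"dx": -0.003, "dy": 0, "dz": 0, "twist": 0, "jaw": -1}
  ]
}}

```text
t: 17.9
eef_pos: [0.4799, 0.1568, 0.2826]
ee_rot: [3.142, -0.0, -3.06]
force: [-0.7, 0.1, -0.1]
width: 0.0379
gripper_force: 25.0
```

>>> {"op": "move_arm", "data": {
  "increments": [
    {"dx": -0.003, "dy": 0, "dz": 0, "twist": 0, "jaw": -1},
    {"dx": -0.003, "dy": 0, "dz": 0, "twist": 0, "jaw": -1},
    {"dx": -0.003, "dy": 0, "dz": 0, "twist": 0, "jaw": -1}
  ]
}}

```text
t: 18.15
eef_pos: [0.4889, 0.1576, 0.2827]
ee_rot: [3.142, 0.0, -3.06]
force: [-0.8, -0.1, -1.0]
width: 0.0376
gripper_force: 25.0
```

>>> {"op": "move_arm", "data": {
  "increments": [
    {"dx": -0.003, "dy": 0, "dz": 0, "twist": 0, "jaw": -1},
    {"dx": -0.003, "dy": 0, "dz": 0, "twist": 0, "jaw": -1},
    {"dx": -0.003, "dy": 0, "dz": 0, "twist": 0, "jaw": -1}
  ]
}}

```text
t: 18.4
eef_pos: [0.4979, 0.1583, 0.2827]
ee_rot: [3.142, 0.0, -3.06]
force: [0.9, -0.2, -0.9]
width: 0.0377
gripper_force: 25.0
```

>>> {"op": "move_arm", "data": {
  "increments": [
    {"dx": -0.004, "dy": 0, "dz": 0, "twist": 0, "jaw": -1},
    {"dx": -0.004, "dy": 0, "dz": 0, "twist": 0, "jaw": -1},
    {"dx": -0.003, "dy": 0, "dz": 0, "twist": 0, "jaw": -1},
    {"dx": 0, "dy": 0, "dz": 0, "twist": 0, "jaw": -1},
    {"dx": 0, "dy": 0, "dz": 0.003, "twist": 0, "jaw": -1},
    {"dx": 0, "dy": 0, "dz": 0.003, "twist": 0, "jaw": -1},
    {"dx": 0, "dy": 0, "dz": 0.003, "twist": 0, "jaw": -1},
    {"dx": 0, "dy": 0, "dz": 0.003, "twist": 0, "jaw": -1},
    {"dx": 0, "dy": 0, "dz": 0, "twist": 0, "jaw": -1}
  ]
}}

```text
t: 19.15
eef_pos: [0.5082, 0.159, 0.2698]
ee_rot: [-3.141, -0.001, -3.06]
force: [-0.7, 0.0, -1.4]
width: 0.0377
gripper_force: 25.0
```

>>> {"op": "move_arm", "data": {
  "increments": [
    {"dx": 0, "dy": 0, "dz": 0.001, "twist": 0, "jaw": -1},
    {"dx": 0, "dy": 0, "dz": 0.001, "twist": 0, "jaw": -1},
    {"dx": 0, "dy": 0, "dz": 0.001, "twist": 0, "jaw": -1},
    {"dx": 0, "dy": 0, "dz": 0.001, "twist": 0, "jaw": -1}
  ]
}}

```text
t: 19.48
eef_pos: [0.5086, 0.1592, 0.2667]
ee_rot: [3.141, 0.0, -3.06]
force: [0.1, -0.8, -1.2]
width: 0.0376
gripper_force: 25.0
```

>>> {"op": "move_arm", "data": {
  "increments": [
    {"dx": 0, "dy": 0, "dz": 0.001, "twist": 0, "jaw": -1},
    {"dx": 0, "dy": 0, "dz": 0.001, "twist": 0, "jaw": -1},
    {"dx": 0, "dy": 0, "dz": 0.001, "twist": 0, "jaw": -1}
  ]
}}

```text
t: 19.73
eef_pos: [0.5086, 0.1592, 0.2636]
ee_rot: [3.142, 0.0, -3.06]
force: [0.3, -0.3, -0.9]
width: 0.0377
gripper_force: 25.0
```

>>> {"op": "move_arm", "data": {
  "increments": [
    {"dx": 0, "dy": 0, "dz": 0.0005, "twist": 0, "jaw": -1},
    {"dx": 0, "dy": 0, "dz": 0.0005, "twist": 0, "jaw": -1}
  ]
}}

```text
t: 19.9
eef_pos: [0.5086, 0.1591, 0.2626]
ee_rot: [-3.142, -0.0, -3.06]
force: [0.9, 0.7, 0.2]
width: 0.038
gripper_force: 25.0
```

>>> {"op": "move_arm", "data": {
  "increments": [
    {"dx": 0, "dy": 0, "dz": 0.0005, "twist": 0, "jaw": -1},
    {"dx": 0, "dy": 0, "dz": 0, "twist": 0, "jaw": -1}
  ]
}}

```text
t: 20.07
eef_pos: [0.5086, 0.1592, 0.2624]
ee_rot: [-3.142, 0.0, -3.06]
force: [-0.3, -0.5, 0.8]
width: 0.038
gripper_force: 25.0
```

>>> {"op": "move_arm", "data": {
  "increments": [
    {"dx": 0, "dy": 0, "dz": 0.0003, "twist": 0, "jaw": -1},
    {"dx": 0, "dy": 0, "dz": 0, "twist": 0, "jaw": -1}
  ]
}}

```text
t: 20.23
eef_pos: [0.5087, 0.1592, 0.2622]
ee_rot: [3.141, 0.0, -3.06]
force: [-1.7, -0.3, 3.6]
width: 0.0378
gripper_force: 25.0
```

The hook carries the spade now. I ease the grip, then open.

>>> {"op": "move_arm", "data": {
  "increments": [
    {"dx": 0, "dy": 0, "dz": 0, "twist": 0, "jaw": -1},
    {"dx": 0, "dy": 0, "dz": 0, "twist": 0, "jaw": -1},
    {"dx": 0, "dy": 0, "dz": 0, "twist": 0, "jaw": -1}
  ],
  "force": 3
}}

```text
t: 20.48
eef_pos: [0.5087, 0.1593, 0.2621]
ee_rot: [3.141, 0.001, -3.06]
force: [-1.5, 0.9, 2.9]
width: 0.038
gripper_force: 3.0
```

>>> {"op": "move_arm", "data": {
  "increments": [
    {"dx": 0, "dy": 0, "dz": 0, "twist": 0, "jaw": -0.05},
    {"dx": 0, "dy": 0, "dz": 0, "twist": 0, "jaw": 0.0},
    {"dx": 0, "dy": 0, "dz": 0, "twist": 0, "jaw": 0.1},
    {"dx": 0, "dy": 0, "dz": 0, "twist": 0, "jaw": 0.4},
    {"dx": 0, "dy": 0, "dz": 0, "twist": 0, "jaw": 0.4},
    {"dx": 0, "dy": 0, "dz": 0, "twist": 0, "jaw": 0.4}
  ]
}}

```text
t: 20.98
eef_pos: [0.5086, 0.1591, 0.2618]
ee_rot: [-3.142, -0.0, -3.06]
force: [0.9, 0.4, -0.5]
width: 0.0597
gripper_force: 0.0
```

```bash
python3 - <<'E'
from h import *
a=arm.grab_frame('side')
for n in('spade_window','spade'):print(n,[(np.round(r['position'],4).tolist(),round(r['score'],2)) for r in arm.pinpoint('side',n)])
cv2.imwrite('pics/e.png',cv2.resize(a[150:300,215:365],(600,600),interpolation=2))
E
```

```text
spade_window [([0.5078, 0.1618, 0.1741], 0.7), ([0.6815, -0.194, 0.0705], 0.59), ([0.7023, -0.1236, 0.14], 0.58)]
spade [([0.7052, -0.1225, -0.0019], 0.85), ([0.5095, 0.1651, 0.0711], 0.61)]
```

View pics/e.png

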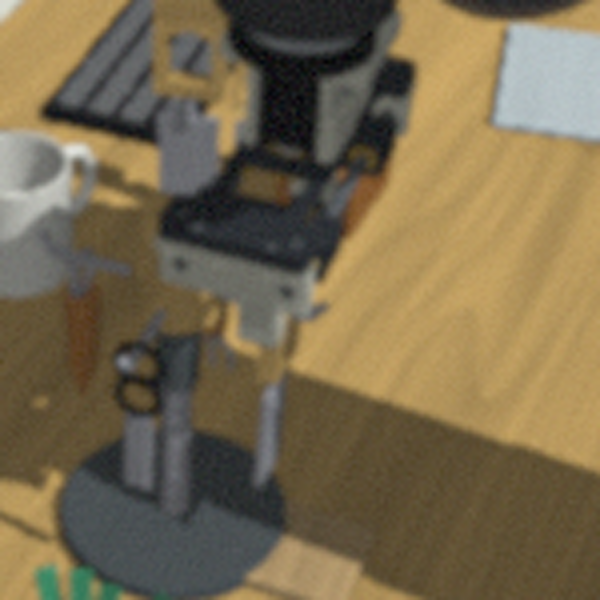

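The spade hangs on the hook, blade at (268,440), and the hook tip shows past it at (318,310). I withdraw straight up.

>>> {"op": "move_arm", "data": {
  "increments": [
    {"dx": 0, "dy": 0, "dz": -0.003, "twist": 0, "jaw": 0.4},
    {"dx": 0, "dy": 0, "dz": -0.005, "twist": 0, "jaw": 0.4},
    {"dx": 0, "dy": 0, "dz": -0.01, "twist": 0, "jaw": 0.4},
    {"dx": 0, "dy": 0, "dz": -0.01, "twist": 0, "jaw": 0.4},
    {"dx": 0, "dy": 0, "dz": -0.015, "twist": 0, "jaw": 0.4},
    {"dx": 0, "dy": 0, "dz": -0.02, "twist": 0, "jaw": 0.4},
    {"dx": 0, "dy": 0, "dz": -0.02, "twist": 0, "jaw": 0.4},
    {"dx": 0, "dy": 0, "dz": -0.02, "twist": 0, "jaw": 0.4},
    {"dx": 0, "dy": 0, "dz": -0.02, "twist": 0, "jaw": 0.4},
    {"dx": 0, "dy": 0, "dz": -0.01, "twist": 0, "jaw": 0.4},
    {"dx": 0, "dy": 0, "dz": 0, "twist": 0, "jaw": 0.4},
    {"dx": 0, "dy": 0, "dz": 0, "twist": 0, "jaw": 0.4}
  ]
}}

```text
t: 22.13
eef_pos: [0.5085, 0.1592, 0.3953]
ee_rot: [3.141, 0.001, -3.06]
force: [-0.2, 0.2, -0.3]
width: 0.0612
gripper_force: 0.0
```

>>> {"op": "move_arm", "data": {
  "increments": [
    {"dx": 0, "dy": 0, "dz": 0, "twist": 0, "jaw": 0.4},
    {"dx": 0, "dy": 0, "dz": 0, "twist": 0, "jaw": 0.4},
    {"dx": 0, "dy": 0, "dz": 0, "twist": 0, "jaw": 0.4},
    {"dx": 0, "dy": 0, "dz": 0, "twist": 0, "jaw": 0.4},
    {"dx": 0, "dy": 0, "dz": 0, "twist": 0, "jaw": 0.4},
    {"dx": 0, "dy": 0, "dz": 0, "twist": 0, "jaw": 0.4},
    {"dx": 0, "dy": 0, "dz": 0, "twist": 0, "jaw": 0.4},
    {"dx": 0, "dy": 0, "dz": 0, "twist": 0, "jaw": 0.4},
    {"dx": 0, "dy": 0, "dz": 0, "twist": 0, "jaw": 0.4},
    {"dx": 0, "dy": 0, "dz": 0, "twist": 0, "jaw": 0.4},
    {"dx": 0, "dy": 0, "dz": 0, "twist": 0, "jaw": 0.4},
    {"dx": 0, "dy": 0, "dz": 0, "twist": 0, "jaw": 0.4}
  ]
}}

```text
t: 23.13
eef_pos: [0.5086, 0.1591, 0.3949]
ee_rot: [-3.142, -0.0, -3.06]
force: [-0.6, 0.4, 0.5]
width: 0.0608
gripper_force: 0.0
```

```bash
python3 - <<'E'
from h import *
for i in range(3):
    a=arm.grab_frame('side')
    for n in('spade_grip','spade'):print(n,[(np.round(r['position'],4).tolist(),round(r['score'],2)) for r in arm.pinpoint('side',n) if r['position'][1]>0])
cv2.imwrite('pics/f.png',cv2.resize(a[150:300,215:365],(600,600),interpolation=2))
E
```

```text
spade_grip []
spade [([0.5095, 0.1647, 0.0717], 0.96)]
spade_grip [([0.5121, 0.159, 0.2129], 0.97)]
spade [([0.5108, 0.1618, 0.0727], 0.67)]
spade_grip [([0.5088, 0.1582, 0.2122], 0.66), ([0.568, 0.1688, 0.0019], 0.37)]
spade [([0.5068, 0.1608, 0.0697], 0.59), ([0.5697, 0.1677, 0.0024], 0.41)]
```

View pics/f.png

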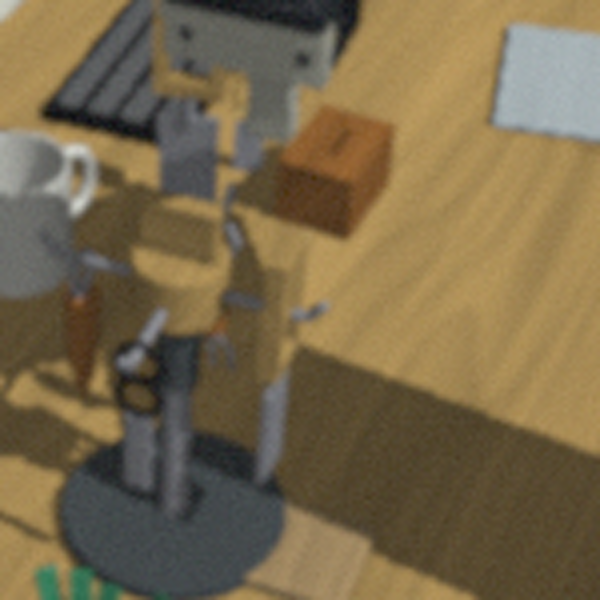

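The spade hangs upright and still on the front hook: handle at (280,310), hook tip at (310,312), block slot empty at (340,140), and the gripper clear above it. I hand in.

```bash
python3 -c "
from station import arm;print(arm.job_done())"
```

```text
the job is handed in; nothing more can be done
None
```

The job is handed in: the empty hook was turned to the front, and by the last pictures the middle-sized spade hangs upright and still on it with the gripper clear above; no verdict was returned.

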